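# Start a spin on the microcentrifuge

### The job

The loaded microcentrifuge stands open and switched off. With the fingertips, push its domed lid down from outside until it is fully shut, without slamming it, then switch the machine on by pressing the raised half of the black power rocker until it snaps over, and then press the long start key right down and let it come up. Do not pinch or lift anything, do not press the other keys, and leave everything around the machine where it stands.

Things in the scene. Friction and masses are not known exactly. Their poses are not given: they have to be found in the camera images.
- centrifuge: white microcentrifuge fixed on the bench, 200 mm wide, 300 mm deep, 102 mm high without its lid. Origin: middle of its underside, on the bench. x points from the control panel at its front (the robot's side) to the lid hinge at its rear, y to its left
- panel (a point): middle of the control panel's surface: the sloping front deck of the centrifuge, 190 mm wide, 102 mm deep up the slope, rising to the rear by 14 degrees; 105 mm ahead (-x) of the centrifuge's origin, 75 mm up. A dark flat display (nothing to press) sits in its upper middle. Axes as the centrifuge's
- lid (a joint): opening angle of the domed lid, rad: 0 = shut, flush on the body; it starts 0.95 to 1.2 open. A stiff hinge at the rear holds it wherever it is left; 1 to 3 N at the lip moves it, and it does not spring back. The lid's front swings forward and down (towards -x of the centrifuge) as it closes
- lid_hinge (a point): middle of the hinge line, which runs along the centrifuge's y, at the rear; 119 mm behind (+x) the centrifuge's origin, 102 mm up
- lid_lip (a point): middle of the outer (upper when shut) face of the finger lip, a flat tab 52 mm wide that stands 22 mm out at the lid's front edge; 173 mm from the hinge line. Moves with the lid; z points out of the lid's outer side
- lid_push (a point): point on the outer face of the dome on its midline, 140 mm ahead of the hinge line and 23 mm above the rim plane when shut; the dome is 162 mm across the rim and 36 mm high. Moves with the lid; z points out of the lid's outer side, x from the lip to the hinge
- lid_liner: grey lining of the inside of the lid and of the underside of its lip (what one would touch when pinching or lifting the lid). Origin on the hinge line
- power_rocker (a joint): angle of the power rocker, rad: 0 = off (half towards the robot down, half towards the lid standing up), 0.32 = on (half towards the lid down). It snaps over centre at 0.16 and stays; about 3 N on the end of the raised half
- rocker_far (a point): on the face of the rocker's half that is nearer the lid, 12 mm from the pivot. Black V-shaped rocker, 36 mm long up the slope and 24 mm wide, at the right end of the panel as one faces it from the robot (68 mm to -y of its middle). Off, this half's end stands 14 mm above the panel; on, 9 mm
- start_key (a joint): travel of the start key, m: 0 = up, 0.0045 = fully down; it moves square to the panel, springs back, about 4 N when fully down
- start_top (a point): centre of the top of the start key, the long grey bar, 44 mm wide and 18 mm deep, standing 8 mm proud in the lower middle of the panel; z points out of the panel
- stop_key (a joint): travel of the stop key, m: 0 = up, 0.0045 = down
- stop_top (a point): centre of the top of the round stop key, 22 mm across, 8 mm proud, lower left of the panel. Not to be pressed
- less_key (a joint): travel of the inner small square key, m
- less_top (a point): centre of the top of the inner small square key, 12 mm, upper left of the panel. Not to be pressed
- more_key (a joint): travel of the outer small square key, m
- more_top (a point): centre of the top of the outer small square key, 12 mm, upper left of the panel. Not to be pressed
- vortex: white vortex mixer fixed on the bench beside the centrifuge, on either side of it; 155 x 120 mm, 143 mm high at its black cup. Origin: middle of its underside
- vial: small capped reagent vial, 34 mm across and 58 mm tall, standing beside the control panel; loose. Origin: middle of its underside
- pipette: blue and white pipette, about 260 mm long, 22 mm high, lying crosswise in front of the centrifuge; loose. Origin: middle of its underside
- tube_block: grey microtube block, 62 x 112 x 28 mm with tubes up to 43 mm, in front of the vortex mixer; loose. Origin: middle of its underside
- tip_box_a: pipette-tip box, 85 x 122 x 75 mm, at the left; loose. Origin: middle of its underside
- tip_box_b: pipette-tip box, 85 x 122 x 75 mm, at the right; loose. Origin: middle of its underside
- tube_rack: tube rack, 70 x 130 x 50 mm with tubes up to 97 mm, at the right; loose. Origin: middle of its underside

How it is judged:
By the outcome, as a careful person would: the job done as asked, in the order asked, and still so for the second after the job is handed in, with the robot touching nothing.
It also fails if it takes over 48 s, if anything falls off the work surface, if the arm or the gripper's body presses on something with over 40 N, if the wrist force passes 120 N, or if a joint passes its speed limit or range.

### The arm

A 6-joint arm with a two-finger parallel gripper is mounted at the origin on the work surface. World frame = base frame: x ahead of the robot, y to its left, z up, the work surface at z = 0. Lengths are in m, angles in rad, forces in N, time in s.
With the tool pointing down it reaches from about 0.35 to 0.975 m from the base axis. Payload 7.1 kg.
Tool frame: the origin (TCP) lies midway between the tips of the shut fingers; the grasp point (between the pads) lies 19 mm behind it; z points along the fingers, x is the direction in which the jaws open and shut, and the axes are right-handed (so a half turn about z gives the same grasp; the last joint's range is limited). The gripper opens to 88 mm and grips with 3 to 60 N. Pads are 20 mm wide; open, the fingers measure 115 mm over their backs; the gripper's body (75 mm by 178 mm) begins 61 mm behind the grasp point.
Start: joints at [-1.144, 0.423, 1.63, -0, 1.089, -0.019], TCP at [0.27, -0.564, 0.223] pointing down, gripper open.
Joint ranges: [-3, 3], [-0.9, 2.11], [0.09, 2.58], [-1.31, 4.45], [0.11, 2.69], [-2.54, 2.54]. Speed limits (rad/s): [2.39, 2.39, 3.01, 3.14, 3.14, 3.14].

### API

Orientations are given as a unit quaternion [w, x, y, z].
In Python, from station import move_pose, movel, movej, command_gripper, wait, inverse_kinematics, read_camera, camera_info, MotionError, job_done, get_time, get_joint_pos, get_qvel, get_effort, get_tcp_pos, get_ee_rot, get_ft_force, get_ft_torque, get_grip_width gives the robot as it stands. Calls block until the motion is done:
- move_pose(position, orientation): joint-space move of the TCP to a pose.
- movel(position, frame=None, v=0.15, until_force=None): straight line of the TCP; frame=None keeps the orientation; v is the mean speed in m/s. With until_force (N) it stops when the force on the tool has changed by that much, and returns True; else False.
- movej(angles): joint-space move.
- command_gripper(opening): opening from 0.0 (shut) to 1.0 (fully open); the grip force is fixed at half the most; returns when the fingers have stopped.
- wait(seconds).
- inverse_kinematics(position, orientation): joint angles nearest the present ones, or None.
- read_camera(name): name is "scene" or "side" or "wrist"; returns the picture (420x560x3 uint8, red, green, blue); there is no depth.
- camera_info(name): a dict with "intrinsics" (3x3 intrinsics, pixels), "T" (4x4, takes a point from camera to world coordinates); the wrist camera has in their place "tool_from_camera" (4x4, takes a point from camera to tool coordinates, whose origin is the TCP and whose axes are the tool frame's). Camera axes: x right, y up, looking along -z (the intrinsics and any distortion apply to the point x, -y, -z); pixel columns grow to the right and rows downward; lengths in m; the calibration is good to about 2 mm. A picture is of the moment at which its call begins: read the wrist's pose just before it. camera_info takes no time and is no camera call.
A pose or a line that the arm cannot do raises MotionError and nothing moves.
- job_done(): hands the job in, once; it reports no verdict.
Readings, each from a call of its own:
- get_time(): time.
- get_joint_pos(): joint angles.
- get_qvel(): joint speeds.
- get_effort(): joint torques, N m.
- get_tcp_pos(): TCP position.
- get_ee_rot(): TCP orientation.
- get_ft_force(): force on the tool from outside, world axes, zero at the start.
- get_ft_torque(): the same for the moment, N m.
- get_grip_width(): opening from 0.0 (shut) to 1.0 (fully open).
Only numpy, scipy, OpenCV 4.12 (cv2) and the standard library are available. Lean on these libraries where they do the work, as an engineer would, in place of code of your own. Each camera call takes 0.05 s, during which the arm holds its last target. There are 200 camera calls.

## Working session

There is one attempt and no reset: what is moved stays moved. The work goes in short steps, each a Python script; the robot and the scene stay as the last script left them, time stands still between calls to the robot, and variables do not carry over. Pictures are saved under pics/ and viewed, about 8 in all and at most 12, crops included, and the job is handed in when it is done.

```bash
mkdir -p pics; ls; python3 - <<'E'
from station import *
import cv2,numpy as np
np.set_printoptions(precision=4,suppress=True)
for n in ("scene","side"):
    im=read_camera(n); cv2.imwrite(f"pics/{n}0.png",im[:,:,::-1])
    print(n,camera_info(n))
print(camera_info("wrist"),get_time(),get_ee_rot())
E
```

```text
pics
scene {'intrinsics': array([[545.9339,   0.    , 293.1305],
       [  0.    , 545.9339, 215.3456],
       [  0.    ,   0.    ,   1.    ]]), 'T': array([[ 0.3666, -0.6254,  0.6888,  1.6461],
       [ 0.9304,  0.2484, -0.2696, -0.4217],
       [-0.0025,  0.7397,  0.6729,  1.179 ],
       [ 0.    ,  0.    ,  0.    ,  1.    ]])}
side {'intrinsics': array([[546.9318,   0.    , 268.4575],
       [  0.    , 546.9318, 207.7795],
       [  0.    ,   0.    ,   1.    ]]), 'T': array([[-0.9809,  0.1094, -0.161 ,  0.2412],
       [-0.1938, -0.475 ,  0.8584,  1.4406],
       [ 0.0175,  0.8732,  0.4871,  0.9434],
       [ 0.    ,  0.    ,  0.    ,  1.    ]])}
{'intrinsics': array([[314.0173,   0.    , 286.6035],
       [  0.    , 314.0173, 206.5252],
       [  0.    ,   0.    ,   1.    ]]), 'tool_from_camera': array([[ 1.    ,  0.0003,  0.0001,  0.0004],
       [ 0.0003, -0.9569, -0.2906, -0.0794],
       [-0.    ,  0.2906, -0.9569, -0.1621],
       [ 0.    ,  0.    ,  0.    ,  1.    ]])} 0.1 [-0.0004  0.8459 -0.5333 -0.0006]
```

View pics/scene0.png

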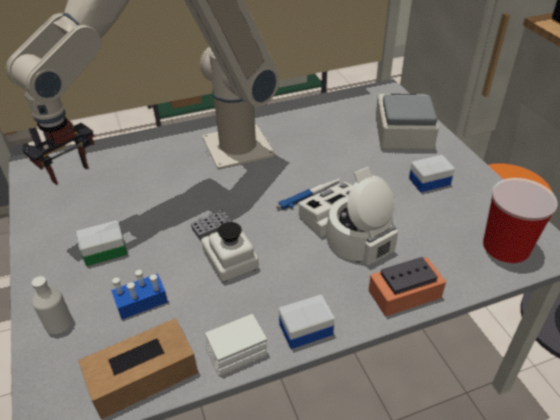

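View pics/side0.png

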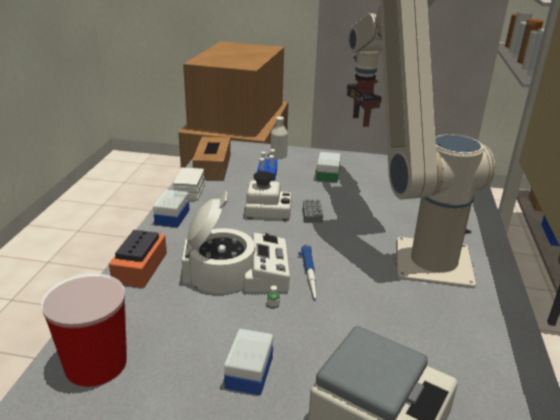

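```bash
cat > h.py <<'E'
from station import *
import cv2,numpy as np
from scipy.spatial.transform import Rotation as R
np.set_printoptions(precision=4,suppress=True)
def RT(q): return R.from_quat(np.roll(q,-1))
def ray(n,uv,pose=None):
    i=camera_info(n); K=i["intrinsics"]
    if n=="wrist":
        T=np.eye(4); T[:3,:3]=RT(pose[1]).as_matrix(); T[:3,3]=pose[0]; T=T@i["tool_from_camera"]
    else: T=i["T"]
    d=np.linalg.inv(K)@[uv[0],uv[1],1]; d=T[:3,:3]@[d[0],-d[1],-d[2]]
    return T[:3,3],d/np.linalg.norm(d)
def onz(n,uv,z,pose=None):
    o,d=ray(n,uv,pose); return o+d*(z-o[2])/d[2]
def tri(rays):
    A=sum(np.eye(3)-np.outer(d,d) for o,d in rays); b=sum((np.eye(3)-np.outer(d,d))@o for o,d in rays)
    p=np.linalg.solve(A,b); return p,[np.linalg.norm((np.eye(3)-np.outer(d,d))@(p-o)) for o,d in rays]
def proj(n,p,pose=None):
    i=camera_info(n); K=i["intrinsics"]
    if n=="wrist":
        T=np.eye(4); T[:3,:3]=RT(pose[1]).as_matrix(); T[:3,3]=pose[0]; T=T@i["tool_from_camera"]
    else: T=i["T"]
    c=np.linalg.inv(T)@np.r_[p,1]; u=K@[c[0],-c[1],-c[2]]; return u[:2]/u[2]
E
python3 - <<'E'
from h import *
for k,uv,z in (("panel",(270,262),.075),("pip1",(306,250),.01),("pip2",(315,295),.01),("vial",(273,297),.03),("rotor",(222,248),.1),("pfrontL",(289,288),.06),("pfrontR",(284,236),.06)): print(k,onz("side",uv,z))
for k,uv,z in (("panel",(333,200),.075),("rotor",(350,215),.1)): print(k,onz("scene",uv,z))
im=cv2.imread("pics/side0.png")[180:320,150:350]; sc=cv2.imread("pics/scene0.png")[150:290,250:450]
cv2.imwrite("pics/crop0.png",np.hstack([cv2.resize(a,None,fx=4,fy=4,interpolation=2) for a in (im,)]))
cv2.imwrite("pics/crop1.png",cv2.resize(sc,None,fx=4,fy=4,interpolation=2))
E
```

```text
panel [0.4643 0.2115 0.075 ]
pip1 [0.3849 0.0319 0.01  ]
pip2 [0.3309 0.2468 0.01  ]
vial [0.4371 0.3049 0.03  ]
rotor [0.6016 0.2093 0.1   ]
pfrontL [0.3966 0.2963 0.06  ]
pfrontR [0.453  0.0458 0.06  ]
panel [0.4959 0.1615 0.075 ]
rotor [0.6019 0.1665 0.1   ]
```

```bash
python3 - <<'E'
from h import *
p=get_tcp_pos(); movel([p[0],p[1],.4],v=.25)
command_gripper(0)
q=[0,2**-.5,2**-.5,0]
move_pose([.42,.18,.40],q)
P=(get_tcp_pos(),get_ee_rot()); im=read_camera("wrist"); cv2.imwrite("pics/w1.png",im[:,:,::-1])
np.savez("w1.npz",p=P[0],q=P[1]); print(P,get_time(),get_joint_pos(),get_ft_force())
E
```

```text
(array([0.4203, 0.1795, 0.4   ]), array([ 0.0001,  0.7075,  0.7067, -0.    ])) 5.025 [ 0.3777 -0.0094  1.7662 -0.0001  1.3847 -1.1918] [0.2253 0.5622 0.9383]
```

View pics/w1.png

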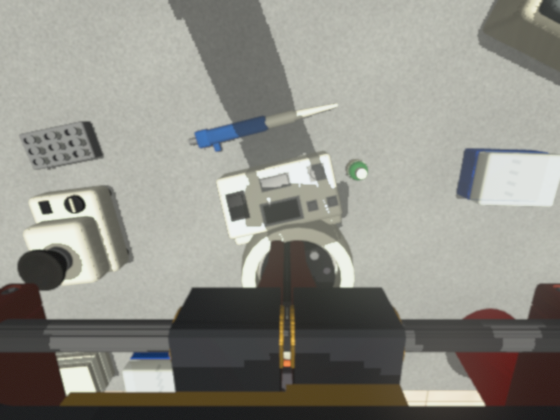

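View pics/crop0.png

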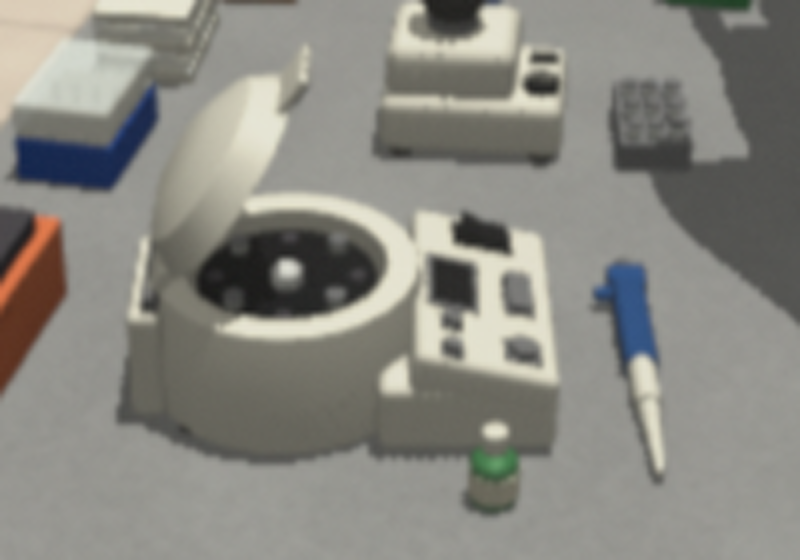

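```bash
cat >> h.py <<'E'
def yawq(a,tilt=0):  # tool z down, tool y along machine +x at yaw a; tilt>0 leans fingertips forward(+x)
    m=R.from_euler('z',a)*R.from_matrix([[0,1,0],[1,0,0],[0,0,-1]])*R.from_euler('x',-tilt)
    return np.roll(m.as_quat(),1)
def fit2d(loc,wor):
    l=np.array(loc);w=np.array(wor);lc=l-l.mean(0);wc=w-w.mean(0)
    a=np.arctan2((lc[:,0]*wc[:,1]-lc[:,1]*wc[:,0]).sum(),(lc*wc).sum())
    M=np.array([[np.cos(a),-np.sin(a)],[np.sin(a),np.cos(a)]]); t=w.mean(0)-M@l.mean(0)
    return a,t,w-(l@M.T+t)
E
python3 - <<'E'
from h import *
d=np.load("w1.npz"); P=(d["p"],d["q"])
C=[((219,181),-.1545,-.095,.0627),((330,154),-.1545,.095,.0627),((281,210),None,0,.08),((237,206),None,-.068,.085)]
W=[onz("wrist",c[0],c[3],P) for c in C]; print(np.array(W))
u=W[1]-W[0]; print("width",np.linalg.norm(u[:2]),"yaw",np.arctan2(-u[0],u[1]))
a,t,e=fit2d([c[1:3] for c in C[:2]],[w[:2] for w in W[:2]]); print(a,t,e)
p,r=tri([ray("side",(225.5,192)),ray("scene",(362,173))]); print("lip tip",p,r)
c,s=np.cos(a),np.sin(a); M=np.array([[c,-s],[s,c]])
l=M.T@(p[:2]-t); print("local",l,p[2]," r,th",np.hypot(.119-l[0],p[2]-.102),np.arctan2(p[2]-.102,.119-l[0]))
pc=M@[-.105,0]+t
move_pose([*pc,.215],yawq(a))
P=(get_tcp_pos(),get_ee_rot()); im=read_camera("wrist"); cv2.imwrite("pics/w2.png",cv2.resize(im[:300,100:460,::-1],None,fx=2,fy=2,interpolation=2))
np.savez("w2.npz",p=P[0],q=P[1]); print(P,get_time(),get_joint_pos())
E
```

```text
[[0.4479 0.0691 0.0627]
 [0.4047 0.2474 0.0627]
 [0.4919 0.1697 0.08  ]
 [0.4836 0.1    0.085 ]]
width 0.18349019553482443 yaw 0.23808513533928558
0.23808513533928552 [0.5764 0.1947] [[-0.0008  0.0032]
 [ 0.0008 -0.0032]]
lip tip [0.6019 0.1846 0.258 ] [np.float64(0.008391175249955281), np.float64(0.00839117524995535)]
local [ 0.0224 -0.0158] 0.2580257661929867  r,th 0.183528305373456 1.01626159407633
(array([0.4751, 0.1701, 0.2158]), array([0.0003, 0.6186, 0.7857, 0.0005])) 5.8667 [ 0.3204  0.254   1.8986  0.      0.9864 -1.4878]
```

View pics/w2.png

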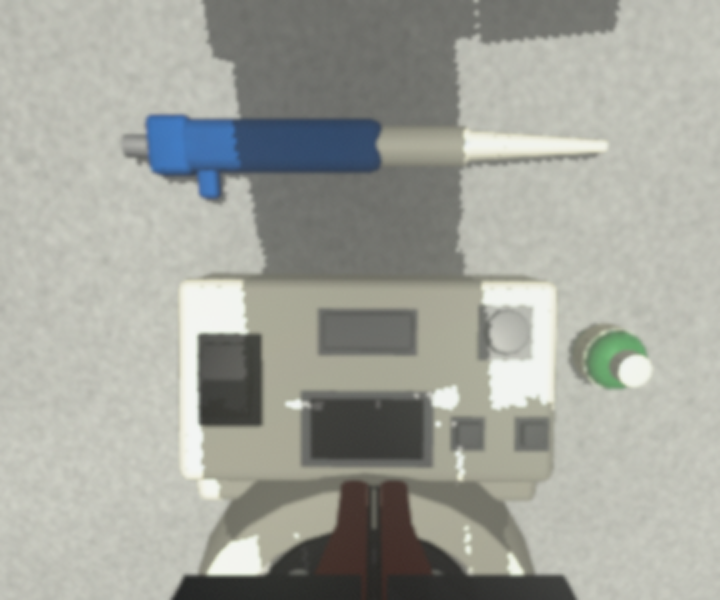

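```bash
python3 - <<'E'
from h import *
d=np.load("w2.npz"); P=(d["p"],d["q"])
f=lambda c:(c[0]/2+100-.25,c[1]/2-.25)
C=[((180,281),-.1545,-.095,.0627),((555,281),-.1545,.095,.0627),((182,478),-.0555,-.095,.0873),((552,478),-.0555,.095,.0873)]
W=[onz("wrist",f(c[0]),c[3],P) for c in C]
a,t,e=fit2d([c[1:3] for c in C],[w[:2] for w in W]); print(a,t,'\n',e)
M=np.array([[np.cos(a),-np.sin(a)],[np.sin(a),np.cos(a)]])
np.savez("pose.npz",a=a,t=t)
# panel plane: local n=(-sin14,0,cos14), through (-.105,0,.075)
g=np.radians(14); n=np.r_[M@[-np.sin(g),0],np.cos(g)]; o=np.r_[M@[-.105,0]+t,.075]
for k,c,h in (("rocker",(230,379),.009),("rockF",(230,334),.005),("rockR",(230,425),.014),("start",(367,332),.008),("startFL",(319,310),.008),("startRR",(416,355),.008),("stop",(508,332),.008),("less",(468,434),.006),("more",(533,434),.006),("disp",(367,429),0)):
    O,D=ray("wrist",f(c),P); p=O+D*(((o+n*h-O)@n)/(D@n)); l=M.T@(p[:2]-t)
    print(k,"world",p,"panel slope/y mm",1000*(l[0]+.105-h*-np.sin(g))/np.cos(g),1000*l[1])
# hinge etc.
for nm in ("scene","side"):
    for loc,z in ((( .119,0),.102),((.119-.173*np.cos(1.02),0),.102+.173*np.sin(1.02)),((-.1545,.095),.0627),((-.1545,-.095),.0627)):
        print(nm,loc,proj(nm,np.r_[M@loc+t,z]))
E
```

```text
0.235959056716136 [0.5725 0.1896] 
 [[ 0.0017  0.0032]
 [ 0.0028 -0.0019]
 [-0.0028  0.002 ]
 [-0.0016 -0.0033]]
rocker world [0.4833 0.1003 0.0836] panel slope/y mm -0.464239762128934 -65.99465071098143
rockF world [0.4638 0.0949 0.0745] panel slope/y mm -22.326049400929016 -66.6712988680726
rockR world [0.5026 0.1059 0.0938] panel slope/y mm 21.390376281088724 -65.08956173584511
start world [0.4468 0.1594 0.0772] panel slope/y mm -23.09783294722171 -0.041319382289930345
startFL world [0.4423 0.1345 0.0746] panel slope/y mm -33.59828523035757 -23.104538481969975
startRR world [0.4517 0.1848 0.0798] panel slope/y mm -12.080214984129665 23.5871442095462
stop world [0.4309 0.2253 0.0772] panel slope/y mm -23.14087893227825 67.82562954335802
less world [0.4823 0.2186 0.0872] panel slope/y mm 26.27335267003906 49.27432730305911
more world [0.4749 0.2495 0.0872] panel slope/y mm 26.254040555319076 81.02422723269238
disp world [0.4934 0.1705 0.0809] panel slope/y mm 24.304042985577 -0.12123953296375514
scene (0.119, 0) [379.4378 228.9605]
scene (np.float64(0.028457690433464633), 0) [363.0774 172.0312]
scene (-0.1545, 0.095) [344.0947 178.9293]
scene (-0.1545, -0.095) [296.7927 200.7477]
side (0.119, 0) [191.3001 245.2148]
side (np.float64(0.028457690433464633), 0) [222.4825 198.7007]
side (-0.1545, 0.095) [290.755  275.8415]
side (-0.1545, -0.095) [285.9318 238.2132]
```

```bash
cat >> h.py <<'E'
try:
    _d=np.load("pose.npz"); A=float(_d["a"]); TT=_d["t"]; MM=np.array([[np.cos(A),-np.sin(A)],[np.sin(A),np.cos(A)]])
    def L(x,y,z): return np.r_[MM@[x,y]+TT,z]
    def loc(p): return np.r_[MM.T@(np.array(p)[:2]-TT),p[2]]
except Exception: pass
E
python3 - <<'E'
from h import *
q=yawq(A)
arc=lambda th:L(.119-.174*np.cos(th)+.010*np.sin(th),0,.102+.174*np.sin(th)+.003*np.cos(th))
p=get_tcp_pos(); movel([p[0],p[1],.38],v=.25)
move_pose(L(.095,0,.38),q); movel(arc(1.35),v=.15)
f0=np.array(get_ft_force()); print(get_time(),loc(get_tcp_pos()),f0)
for th in (1.15,1.0,.85,.7,.55,.4,.28):
    movel(arc(th),v=.09); print(th,get_time(),loc(get_tcp_pos()),np.array(get_ft_force())-f0)
im=read_camera("side"); s=read_camera("scene")
cv2.imwrite("pics/mid.png",np.hstack([cv2.resize(x[:,:,::-1],None,fx=2.66,fy=2.66,interpolation=2) for x in (im[150:310,150:300],s[130:290,290:440])]))
E
```

```text
8.3417 [0.0912 0.0001 0.2739] [ 0.554  -0.6096  0.5971]
1.15 8.8833 [0.0576 0.     0.2629] [ 0.5831  0.7097 -0.1422]
1.0 9.325 [0.0338 0.     0.2503] [-0.5534  0.1774 -0.465 ]
0.85 9.7667 [ 0.0118 -0.      0.2348] [0.152  0.7351 0.1922]
0.7 10.2083 [-0.0077  0.      0.2164] [-0.0092  1.3483 -0.7869]
0.55 10.65 [-0.0242  0.      0.1954] [-0.1313  0.8229 -0.3901]
0.4 11.0917 [-0.0374 -0.      0.1725] [ 0.3941  0.8452 -0.2293]
0.28 11.475 [-0.0455 -0.      0.1529] [-0.4664  0.4763 -1.4217]
```

View pics/mid.png

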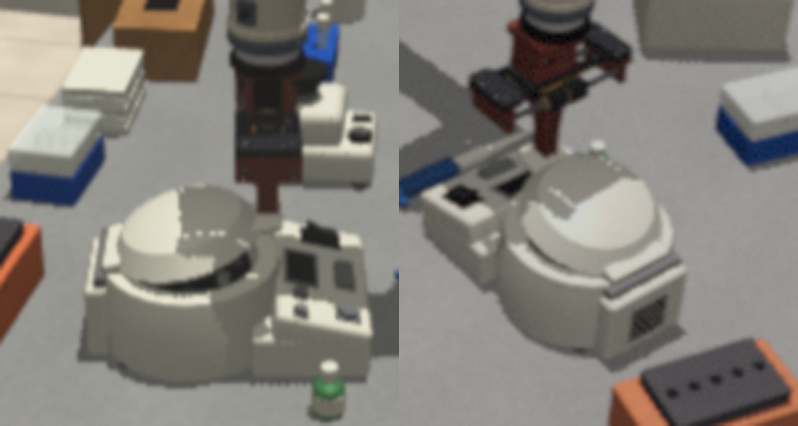

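```bash
python3 - <<'E'
from h import *
arc=lambda th:L(.119-.174*np.cos(th)+.010*np.sin(th),0,.102+.174*np.sin(th)+.003*np.cos(th))
for th in (.2,.12,.06):
    movel(arc(th),v=.04); print(th,get_time(),loc(get_tcp_pos()),get_ft_force())
p=arc(0); p[2]=.085
h=movel(p,v=.012,until_force=10); print(h,get_time(),loc(get_tcp_pos()),get_ft_force())
wait(.3); print(loc(get_tcp_pos()),get_ft_force())
im=read_camera("side"); s=read_camera("scene")
cv2.imwrite("pics/shut.png",np.hstack([cv2.resize(x[:,:,::-1],None,fx=2.66,fy=2.66,interpolation=2) for x in (im[150:310,150:300],s[130:290,290:440])]))
E
```

```text
0.2 12.075 [-0.0499 -0.      0.1392] [ 0.0726 -0.4263 -0.171 ]
0.12 12.575 [-0.0529 -0.      0.1254] [ 1.0849 -0.0478  0.8469]
0.06 12.9833 [-0.0544 -0.      0.115 ] [-0.4649 -0.9105  0.4546]
True 13.875 [-0.0542  0.      0.1103] [-1.4084 -0.2995  5.8165]
[-0.0542  0.      0.1103] [-1.1671 -0.8482  5.7246]
```

View pics/shut.png

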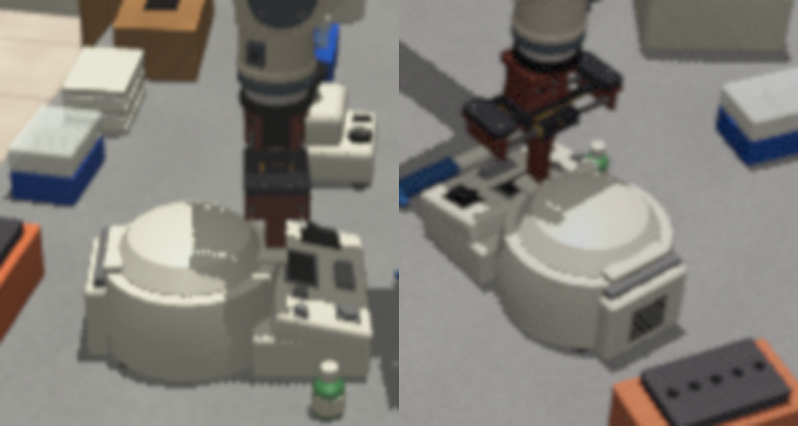

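```bash
python3 - <<'E'
from h import *
p=get_tcp_pos(); p0=p.copy()
for k in range(5):
    h=movel([p0[0],p0[1],p0[2]-.001*(k+1)],v=.01); wait(.1)
    f=np.mean([get_ft_force() for _ in range(5)],0); print(k,loc(get_tcp_pos()),f)
    if f[2]>20: break
movel([p0[0],p0[1],p0[2]+.05],v=.12); print(get_time(),get_ft_force())
move_pose(L(-.105,-.0,.215),yawq(A))
P=(get_tcp_pos(),get_ee_rot()); im=read_camera("wrist"); cv2.imwrite("pics/w3.png",cv2.resize(im[:300,100:460,::-1],None,fx=2,fy=2,interpolation=2))
s=read_camera("side"); cv2.imwrite("pics/side3.png",cv2.resize(s[170:310,150:300,::-1],None,fx=4,fy=4,interpolation=2))
np.savez("w3.npz",p=P[0],q=P[1]); print(P,get_time())
E
```

```text
0 [-0.0542  0.      0.1102] [-4.0684 -1.0927 11.7606]
1 [-0.0542  0.      0.11  ] [-6.7553 -2.4794 19.2282]
2 [-0.0541  0.      0.1099] [-8.5017 -2.8901 27.6952]
15.9167 [-0.5419 -0.1921  0.1502]
(array([0.4703, 0.1651, 0.2149]), array([0.0002, 0.6189, 0.7855, 0.0003])) 16.4167
```

View pics/side3.png

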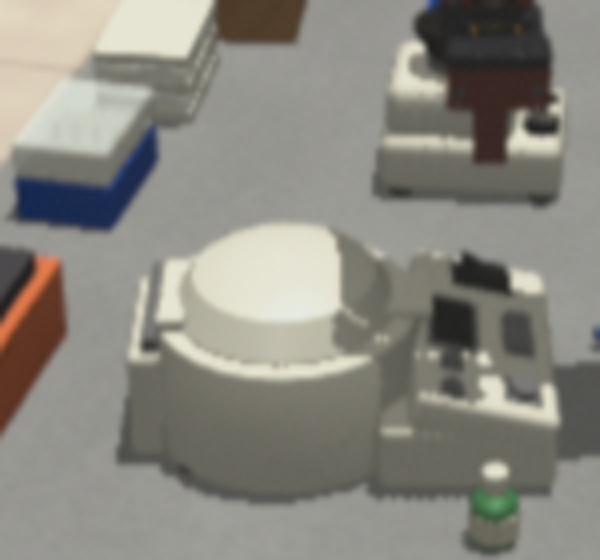

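```bash
cat >> h.py <<'E'
g=np.radians(14)
def S(s,y,h): return L(-.105+s*np.cos(g)-h*np.sin(g), y, .075+s*np.sin(g)+h*np.cos(g))
def hs(p):
    l=loc(p); x,z=l[0]+.105,l[2]-.075; return np.array([x*np.cos(g)+z*np.sin(g),l[1],-x*np.sin(g)+z*np.cos(g)])
E
python3 - <<'E'
from h import *
q=yawq(A,g); print("tool z local",MM.T@RT(q).as_matrix()[:2,2],RT(q).as_matrix()[2,2])
move_pose(S(.014,-.067,.06),q)
movel(S(.014,-.067,.025),v=.1); print(get_time(),hs(get_tcp_pos()))
for h in np.arange(.022,.003,-.001):
    hit=movel(S(.014,-.067,h),v=.02,until_force=10)
    f=np.mean([get_ft_force() for _ in range(3)],0); print("%.3f"%h,hs(get_tcp_pos()),f@RT(q).as_matrix()[:,2])
    if hit or -f@RT(q).as_matrix()[:,2]>12: break
print(get_time())
movel(S(.014,-.067,.06),v=.12)
move_pose(L(-.105,-.0,.215),yawq(A))
im=read_camera("wrist"); im0=im[130:250,180:400,::-1]
s=read_camera("side")[220:290,245:300,::-1]
cv2.imwrite("pics/w4.png",np.hstack([cv2.resize(im0,(550,300),interpolation=2),cv2.resize(s,(236,300),interpolation=2)]))
print(get_time())
E
```

```text
tool z local [ 0.2419 -0.    ] -0.9702957262759967
17.4667 [ 0.0148 -0.0665  0.0251]
0.022 [ 0.0143 -0.067   0.0223] 0.22650056596065443
0.021 [ 0.014  -0.067   0.0211] -0.4263391979859111
0.020 [ 0.014  -0.067   0.0199] 0.34854258534785837
0.019 [ 0.0139 -0.067   0.0189] -0.3518826377864609
0.018 [ 0.0139 -0.067   0.0179] -0.1339894820152318
0.017 [ 0.014 -0.067  0.017] 0.5068908754116879
0.016 [ 0.014 -0.067  0.016] -0.056894360453083354
0.015 [ 0.014  -0.067   0.0149] 0.9885790967621464
0.014 [ 0.0141 -0.067   0.0141] -2.6756449087378886
0.013 [ 0.0143 -0.067   0.013 ] -1.2916753221393966
0.012 [ 0.0135 -0.067   0.0118] -0.1966744659211868
0.011 [ 0.0138 -0.067   0.0109] -0.29408668286238254
0.010 [ 0.0139 -0.067   0.0099] -0.14171204596602274
0.009 [ 0.0141 -0.067   0.0093] -6.759654542339483
0.008 [ 0.0141 -0.067   0.0091] -21.374002602161358
21.2667
22.5
```

View pics/w4.png

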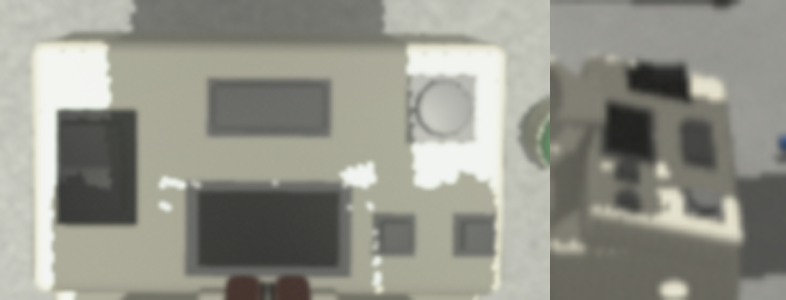

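The rocker behaved as described: contact at 14 mm, force drop at 12 mm and a hard stop at 9.1 mm, which is the "on" height. Next is the start key.

```bash
python3 - <<'E'
from h import *
q=yawq(A,g); z=RT(q).as_matrix()[:,2]; s=-.0231
move_pose(S(s,0,.05),q)
movel(S(s,0,.014),v=.08); print(get_time(),hs(get_tcp_pos()))
for h in np.arange(.010,.0005,-.001):
    hit=movel(S(s,0,h),v=.02,until_force=10)
    f=-np.mean([get_ft_force() for _ in range(3)],0)@z; print("%.3f"%h,hs(get_tcp_pos()),f)
    if hit or f>12: break
wait(.2)
movel(S(s,0,.05),v=.08)
move_pose(L(-.125,-.0,.26),yawq(A)); wait(.3)
w=read_camera("wrist")[100:250,160:420,::-1]; sd=read_camera("side")[190:310,180:330,::-1]
cv2.imwrite("pics/end.png",np.hstack([cv2.resize(w,(450,260),interpolation=2),cv2.resize(sd,(325,260),interpolation=2)]))
print(get_time(),get_ft_force())
E
```

```text
23.7083 [-0.0227 -0.      0.014 ]
0.010 [-0.023   0.      0.0101] -0.7869515668741814
0.009 [-0.0231  0.      0.009 ] -0.07304393613987921
0.008 [-0.023 -0.     0.008] 2.3416123457045375
0.007 [-0.023  0.     0.007] 2.5853958286429957
0.006 [-0.023 -0.     0.006] 2.695296563140544
0.005 [-0.023  0.     0.005] 3.5103924935547113
0.004 [-0.023 -0.     0.004] 3.7433682938693273
0.003 [-0.023  -0.      0.0035] 14.187439219627455
27.825 [ 0.9958 -0.0595 -0.3628]
```

View pics/end.png

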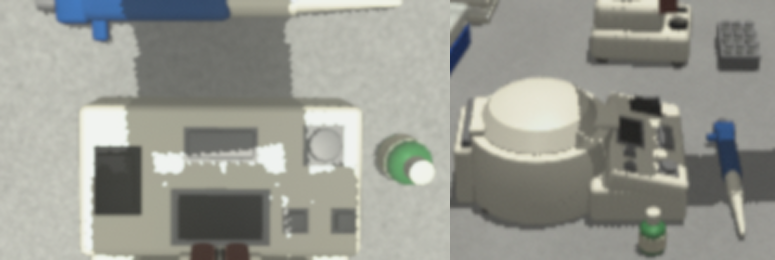

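The start key bottomed out at 3.5 mm, which is the full 4.5 mm of travel, and then released. The last picture shows the lid shut at about (535,115), the vial at (410,162) and the pipette where they were, and the arm clear of everything.

```bash
python3 -c "
from station import *
job_done(); print(get_time())"
```

```text
the job is handed in; nothing more can be done
the job is handed in; nothing more can be done
```

The lid is shut, the power rocker is on, and the start key was pressed right down and released, in that order. I handed the job in at about 28 s of the 48 s allowed.

- **Lid:** I pushed it down by the outer face of the lip with the shut fingertips and finished at about 1 cm/s. It met a hard stop: force rose to 28 N within 0.4 mm. The pictures show it flush.
- **Rocker:** I touched it 14 mm above the panel, the force dropped at about 12 mm as it snapped over, and it stopped hard at 9.1 mm. The "on" height given is 9 mm.
- **Start key:** I touched it at 8 mm and it bottomed out at 3.5 mm, the full 4.5 mm of travel, at about 4 N before the stop. I then lifted off. That it came back up rests on the last picture; I made no separate measurement.
- **Surroundings:** In the last pictures the vial and pipette look unmoved, and the arm was clear with wrist force at noise level. The other keys were never approached.

**Disagreements:** The panel measured about 3% narrower in the camera than stated (about 184 mm against 190 mm), probably because of its rounded edges. The touch heights still agreed with the given ones to about 0.1 mm. Two-view triangulation of the lip left 8 mm residuals, so I used it only as a rough guide to the starting angle, about 1.0 rad.

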